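# Chock the round blank on the sloping board

### The job

The dark turned blank lying across the sloping carving board could roll off at the next knock. Take the yellow wedge chock from the table, set it flat on the board below the blank, at the middle of the blank's length with its thin edge pointing uphill, and push it squarely and gently against the blank's low side until it touches; then let go. Leave the blank where it lies, give or take a couple of centimetres.

Things in the scene. Friction and masses are not known exactly. Their poses are not given: they have to be found in the camera images.
- board: Sloping carving board, pale plywood, fixed: 250 mm long uphill, 200 mm wide, its high end propped on a dark batten. Origin at table height under its middle; frame level: z up, +x uphill, y across the slope. Its upper surface rises at 6 degrees along +x: 28 mm above the origin at x = 0, 15 mm at the low edge, 41 mm at the high edge.
- round_blank: Round blank, dark turned wood with paler ends: a cylinder 60 mm in diameter, 150 mm long, about 0.3 kg, loose, lying across the slope 40 mm uphill of the board's middle. Origin at its centre, 30 mm above the board's surface; y along the cylinder. Only a 10 mm wide flat planed along its underside holds it: a knock sends it rolling down.
- chock: Wedge chock, painted yellow, black rubber sole, loose among other blocks: 80 x 46 x 40 mm, 0.12 kg. Origin: centre of underside; z up; +x to the 4 mm thin edge (x = 40 mm). Level 40 mm high top from x = -40 to -11 mm (grip there, along y, 46 mm); then a face falling at 35 degrees. On the board it touches the blank when the blank's centre is 55 mm along +x of its origin, measured along the slope.

How it is judged (in metres and radians):
On the way:
1. the chock has been pushed against the blank (contact force between chock and round_blank above 0.1 N), for 0.05 s.
At the end, for the whole second after the job is handed in: The chock stands flat on the board below the blank, thin edge uphill, touching it or with a gap under 10 mm, within 25 mm of the middle of the blank's length and square to it within 10 degrees; the blank lies at rest within 35 mm of where it lay; the chock is released and at rest (x of round_blank in the frame of chock between 0.044 and 0.065 m and y of round_blank in the frame of chock between -0.025 and 0.025 m and z of round_blank in the frame of chock between 0.018 and 0.042 m and angle between the y axis of chock and the y axis of round_blank, either way round below 0.18 rad and angle between chock's own x axis and vertical below 1.535 rad and angle between chock's own z axis and vertical below 0.2 rad and distance of round_blank from where it was at the start of the episode below 0.035 m and linear speed of each of round_blank, chock below 0.01 m/s).
It also fails if it takes over 45 s, if anything falls off the work surface, if the arm or the gripper's body presses on something with over 40 N, if the wrist force passes 120 N, or if a joint passes its speed limit or range.

### The arm

A 6-joint arm with a two-finger parallel gripper is mounted at the origin on a cart in front of the work surface, level with it; the furniture and walls round the work are solid. World frame = base frame: x ahead of the robot, y to its left, z up, the work surface at z = 0. Lengths are in mm, angles in rad, forces in N, time in s.
With the tool pointing down it reaches from about 275 to 750 mm from the base axis. Payload 10.2 kg.
Tool frame: the origin (TCP) lies at the very end of the fingers, on their centre line; the grasp point (between the pads) lies 19 mm behind it (ctrl.grip_depth is the distance from the TCP to the grasp point, in mm); z points along the fingers, x is the direction in which the jaws open and shut, and the axes are right-handed (so a half turn about z gives the same grasp; the last joint's range is limited). The gripper opens to 85 mm and grips with 20 to 120 N. Pads are 22 mm wide; open, the fingers measure 114 mm over their backs; the gripper's body (76 mm by 85 mm) begins 54 mm behind the grasp point. The pads swing forward as they close: fully open they stand 13 mm farther back than shut.
Start: joints at [0.979, 0.313, 1.498, -0, 1.331, -0.223], TCP at [189.273, 489.701, 231.294] pointing down, gripper open.
Joint ranges: [-2.94, 2.94], [-0.97, 2.17], [0.19, 2.56], [-1.23, 4.37], [0.02, 3.11], [-2.88, 2.88]. Speed limits (rad/s): [2.39, 2.39, 3.01, 3.14, 3.14, 3.14].

### API

Orientations are given as a unit quaternion [w, x, y, z].
In Python, from rig import ctrl gives the robot as it stands.
- The arm moves only by the tool play_rows, never from a script. Its argument "motion" is a list of rows, each a list of 2 entries, a list of its own where there are three numbers: the shift along the tool's x, y, z in mm, then the turn, a rotation vector about the tool's x, y, z in degrees. A call has 1 to 20 rows; each row shifts and turns the commanded pose from where the row before left it, along the tool's axes as they then stand; what a row does not reach is not made up. A row lasts 1/12 s, in which the tool goes at most 41.7 mm and 7.16 degrees, less where a joint would pass 70% of its speed; a pose out of reach is approached as far as the arm can. A call with a gripper value outside its range is refused whole. "fingers" is the finger opening in mm, from 0 to 85.4, set as the call begins (left out, the last holds). The fingers move at their own pace and stop on an object; "squeeze" is the grip in N (left out, the last holds). Time passes only in rows, so rows that do not move let the fingers close. It gives the time, the measured TCP pose, the force and the opening at its end, in the units of the state.
- ctrl.sense(): the state, without advancing time (a new reading comes with each control period).
- ctrl.capture(name): name is "side" or "top" or "wrist"; returns the picture (480x640x3 uint8, red, green, blue); there is no depth.
- ctrl.get_calibration(name): a dict with "K" (3x3 intrinsics, pixels), "k1" (the pictures are not rectified: a ray, as slopes to the right and down, at radius r is drawn at 1 + k1 r^2 times it, then the intrinsics apply), "R" (3x3) and "t" (3): a world point X has camera coordinates R X + t; the wrist camera has in their place "tool_from_camera" (4x4, takes a point from camera to tool coordinates, whose origin is the TCP and whose axes are the tool frame's). Camera axes: x right, y down, z forward; pixel columns grow to the right and rows downward; lengths in mm; the calibration is good to about 2 mm. A picture is of the moment at which its call begins: read the wrist's pose just before it. get_calibration takes no time and is no camera call.
- ctrl.finish_job(): hands the job in, once; it reports no verdict.
Trained networks look in the newest picture that a camera, given by its name, has taken for a name from the list of things; names that differ only in an ending like _2 or _b are one class to them, and where a whole thing is asked for, a point or a joint stands for the part that bears it (a point fixed in the world has none). Each returns a list of dicts, best first, with "p" (0 to 1); they miss things now and then, are a little off and sometimes report something else, mostly with a low value. They report only what shows in the picture. A call takes as long as a camera call.
- ctrl.spot_in(camera, name): "position" ([column, row] as shares, 0 to 1, of the picture: columns of its width, rows of its height, amid what is visible of it).
The state is a dict: "time_s": time; "joints": joint angles; "dq": joint speeds; "tau": joint torques, N m; "eef_pos": TCP position; "ee_rot": TCP orientation; "force": force on the tool from outside, world axes, zero at the start; "wrist_torque": the same for the moment, N m; "grip_width": opening from 0.0 (shut) to 1.0 (fully open).
Only numpy, scipy, OpenCV 4.12 (cv2) and the standard library are available. Lean on these libraries where they do the work, as an engineer would, in place of code of your own. Each camera call takes 0.05 s, during which the arm holds its last target. There are 200 camera calls.

## Working session

There is one attempt and no reset: what is moved stays moved. The work goes in short steps, Python scripts to look and compute and a tool call to move; the robot and the scene stay as the last step left them, time stands still between calls to the robot, and variables do not carry over. Pictures are saved under pics/ and viewed, about 8 in all and at most 12, crops included, and the job is handed in when it is done.

Besides the shell and the picture viewer there is one more tool, called after "Emit:" as a command line: name --argument value ..., lists and objects as JSON in quotes. play_rows: Moves the arm, as the interface text tells. Its arguments: {"type":"object","properties":{"motion":{"type":"array"},"fingers":{"type":"number"},"squeeze":{"type":"number"}},"required":["motion"]}

```bash
mkdir -p pics; ls
python3 - <<'E'
from rig import ctrl
import cv2,numpy as np
s=ctrl.sense();print(s)
ims=[]
for n in("top","side"):
    im=ctrl.capture(n);cv2.imwrite(f"pics/{n}0.png",im[:,:,::-1])
    for o in("board","round_blank","chock"):
        print(n,o,[(round(d['p'],2),np.round(np.array(d['position'])*[640,480],1)) for d in ctrl.spot_in(n,o)])
    c=ctrl.get_calibration(n);print(c)
print(ctrl.get_calibration("wrist"))
E
```

```text
pics
{'time_s': 0.0, 'joints': array([ 9.78618526e-01,  3.13432663e-01,  1.49842939e+00, -3.59971389e-05,
        1.33097107e+00, -2.23401595e-01]), 'dq': array([ 0.00123116, -0.00016969, -0.00051873,  0.00083095, -0.00068068,
        0.00062777]), 'tau': array([-3.76307153e-04, -4.12262678e+01, -2.59739166e+01, -2.16566427e-04,
        4.23388265e-03,  3.19953216e-06]), 'eef_pos': array([189.12689614, 489.48368403, 230.74683527]), 'ee_rot': array([ 2.44929316e-04,  8.24762289e-01,  5.65479250e-01, -5.70094641e-04]), 'force': array([-0.02939833,  0.05301994, -0.10039629]), 'wrist_torque': array([ 0.06976468, -0.01579081, -0.01123258]), 'grip_width': 1.0020848494183219}
top board [(0.62, array([239.9, 254.3]))]
top round_blank [(0.9, array([236.5, 215.7]))]
top chock [(0.69, array([404.7, 250.3]))]
{'K': array([[590.60362163,   0.        , 320.91647203],
       [  0.        , 590.60362163, 239.90463309],
       [  0.        ,   0.        ,   1.        ]]), 'k1': -0.13203871649199592, 'R': array([[ 0.00417984, -0.99986889,  0.0156436 ],
       [-0.99234266, -0.00607852, -0.12336574],
 
[... 490 characters left out ...]
-0.02157484, -0.42182159, -0.90642213],
       [ 0.02422853,  0.90614629, -0.42226991]]), 't': array([-534.95136243,   86.16843703,  888.22968466])}
{'K': array([[350.62797401,   0.        , 319.04803518],
       [  0.        , 350.62797401, 239.78986865],
       [  0.        ,   0.        ,   1.        ]]), 'k1': -0.059723999377904104, 'tool_from_camera': array([[ 9.99999838e-01, -4.40603824e-04, -3.59230994e-04,
         7.92630930e-01],
       [ 5.29268721e-04,  9.52215248e-01,  3.05427308e-01,
        -7.90354583e+01],
       [ 2.07492790e-04, -3.05427449e-01,  9.52215328e-01,
        -1.42943183e+02],
       [ 0.00000000e+00,  0.00000000e+00,  0.00000000e+00,
         1.00000000e+00]])}
```

View pics/top0.png

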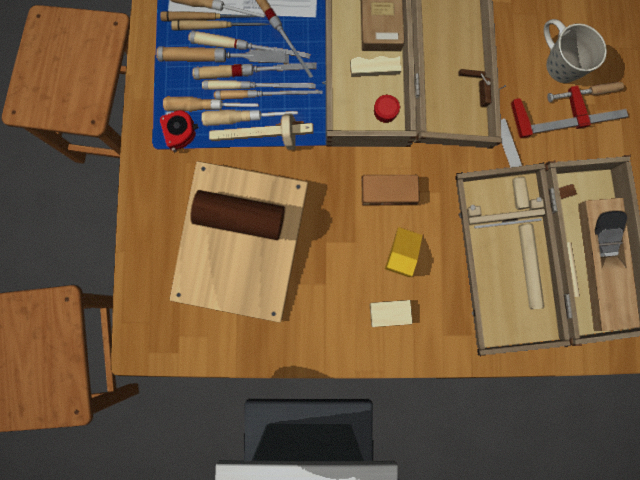

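View pics/side0.png

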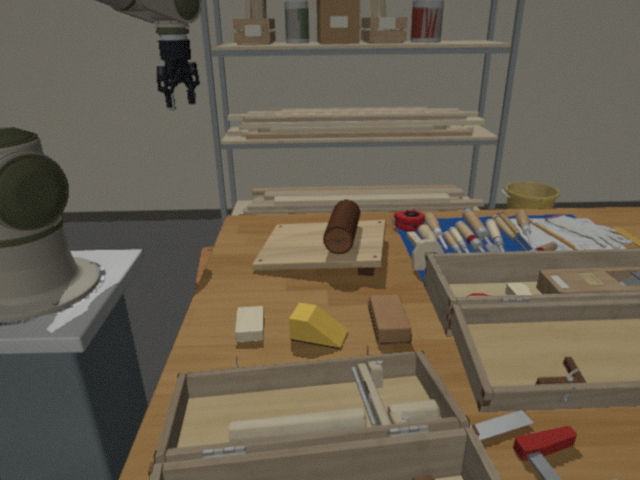

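The top view shows the board's corners near (197,162), (308,183), (281,321) and (171,299), with its high end up in the picture (+x). The blank is at (237,215). The chock is at (405,252), its bright level top nearer the robot and its thin edge pointing about +x, and the side view agrees. Next I'll fit poses by silhouette in both cameras.

```bash
cat > h.py <<'E'
import cv2,numpy as np
from scipy.optimize import minimize,least_squares
from scipy.spatial.transform import Rotation as Ro
def proj(c,X):
    Y=np.atleast_2d(X)@c["R"].T+c["t"]; s=Y[:,:2]/Y[:,2:]
    s=s*(1+c["k1"]*(s**2).sum(1,keepdims=True)); return s@c["K"][:2,:2].T+c["K"][:2,2]
CH=np.array([[x,y,z] for y in(-23,23) for x,z in((-40,0),(-40,40),(-11,40),(40,4),(40,0))],float)
a=np.linspace(0,2*np.pi,40)
CY=np.array([[30*np.cos(t),y,30*np.sin(t)] for y in(-75,75) for t in a])
def sil(p,shape):
    m=np.zeros((480*4,640*4),np.uint8)
    cv2.fillConvexPoly(m,cv2.convexHull((p*4+1.5).astype(np.float32)).astype(np.int32),1);
    return cv2.resize(m.astype(np.float32),(640,480),interpolation=cv2.INTER_AREA)
def fit(cams,masks,pose,x0,step):
    def f(v):
        X=pose(v);e=0
        for c,m in zip(cams,masks):
            s=sil(proj(c,X),0);e+=np.abs(s-m).sum()/m.sum()
        return e
    sx=np.vstack([x0]+[np.array(x0)+d for d in np.diag(step)])
    r=minimize(f,x0,method="Nelder-Mead",options=dict(initial_simplex=sx,xatol=.02,fatol=1e-4,maxiter=400));return r.x,r.fun
def big(m,pt):
    m=cv2.morphologyEx(m.astype(np.uint8),cv2.MORPH_OPEN,np.ones((3,3)))
    n,l,st,_=cv2.connectedComponentsWithStats(m)
    ys,xs=np.nonzero(l);k=np.argmin((xs-pt[0])**2+(ys-pt[1])**2)
    return (l==l[ys[k],xs[k]]).astype(np.float32)
def rz(d):return Ro.from_euler("z",d,degrees=True).as_matrix()
E
python3 - <<'E'
from h import *
from rig import ctrl
C=[ctrl.get_calibration(n) for n in("top","side")]
I=[cv2.imread(f"pics/{n}0.png") for n in("top","side")]
H=[cv2.cvtColor(i,cv2.COLOR_BGR2HSV) for i in I]
ym=[big((h[...,0]>21)&(h[...,0]<33)&(h[...,1]>185)&(h[...,2]>60),p) for h,p in zip(H,[(405,250),(318,326)])]
dm=[big(h[...,2]<110,p) for h,p in zip(H,[(237,215),(342,226)])]
for m in ym+dm: x,y,w,h=cv2.boundingRect(m.astype(np.uint8));print(x,y,w,h,m.sum())
# board
px=np.array([[197,162.],[308,183],[281,321],[171,299]])
B=np.array([[124.5,100,41],[124.5,-100,41],[-124.5,-100,15],[-124.5,100,15]])
r=least_squares(lambda v:(proj(C[0],B@rz(v[2]).T+[v[0],v[1],0])-px).ravel(),[480,150,-10]);print("board",r.x,r.fun.round(1))
# chock
pc=lambda v:CH@rz(v[2]).T+[v[0],v[1],0]
for k in([0],[1],[0,1]):
    print("chock",k,fit([C[i] for i in k],[ym[i] for i in k],pc,[480,-130,-10],[15,15,15]))
pb=lambda v:CY@rz(v[2]).T+[v[0],v[1],62.2]
for k in([0],[1],[0,1]):
    print("blank",k,fit([C[i] for i in k],[dm[i] for i in k],pb,[r.x[0]+40,r.x[1],r.x[2]],[15,15,10]))
o=I[0].copy();o[ym[0]>0]=(0,255,0);o[dm[0]>0]=(255,0,0);q=I[1].copy();q[ym[1]>0]=(0,255,0);q[dm[1]>0]=(255,0,0)
cv2.imwrite("pics/m.png",np.hstack([cv2.resize(o[140:340,150:440],(400,276)),cv2.resize(q[190:370,220:420],(400,276))[:, :]]))
E
```

```text
Traceback (most recent call last):
  File "h.py", line 25, in big
    ys,xs=np.nonzero(l);k=np.argmin((xs-pt[0])**2+(ys-pt[1])**2)
                          ~~~~~~~~~^^^^^^^^^^^^^^^^^^^^^^^^^^^^^
ValueError: attempt to get argmin of an empty sequence
```

```bash
cat > f.py <<'E'
from h import *
from rig import ctrl
C=[ctrl.get_calibration(n) for n in("top","side")]
I=[cv2.imread(f"pics/{n}0.png") for n in("top","side")]
H=[cv2.cvtColor(i,cv2.COLOR_BGR2HSV) for i in I]
for h,ps in zip(H,[[(403,262),(408,240),(430,280),(237,215),(280,222)],[(300,325),(325,325),(318,338),(342,220),(342,238)]]): print([h[y,x].tolist() for x,y in ps])
ym=[big((h[...,0]>19)&(h[...,0]<35)&(h[...,1]>170),p) for h,p in zip(H,[(405,250),(318,326)])]
dm=[big(h[...,2]<95,p) for h,p in zip(H,[(237,215),(342,226)])]
for m in ym+dm: print(cv2.boundingRect(m.astype(np.uint8)),m.sum())
o=I[0].copy();o[ym[0]>0]=(0,255,0);o[dm[0]>0]=(255,0,0);q=I[1].copy();q[ym[1]>0]=(0,255,0);q[dm[1]>0]=(255,0,0)
cv2.imwrite("pics/m.png",np.hstack([cv2.resize(o[140:340,150:440],(400,276)),cv2.resize(q[190:370,220:420],(400,276))]))
px=np.array([[197,162.],[308,183],[281,321],[171,299]])
B=np.array([[124.5,100,41],[124.5,-100,41],[-124.5,-100,15],[-124.5,100,15]])
r=least_squares(lambda v:(proj(C[0],B@rz(v[2]).T+[v[0],v[1],0])-px).ravel(),[480,150,-10]);print("board",r.x,r.fun.round(1))
pc=lambda v:CH@rz(v[2]).T+[v[0],v[1],0]
for k in([0],[1],[0,1]):
    print("chock",k,fit([C[i] for i in k],[ym[i] for i in k],pc,[480,-130,-10],[15,15,15]))
pb=lambda v:CY@rz(v[2]).T+[v[0],v[1],62.2]
for k in([0],[1],[0,1]):
    print("blank",k,fit([C[i] for i in k],[dm[i] for i in k],pb,[r.x[0]+40,r.x[1],r.x[2]],[15,15,10]))
E
python3 f.py
```

```text
[[23, 201, 202], [22, 208, 156], [16, 164, 163], [11, 183, 71], [13, 166, 46]]
[[22, 155, 127], [23, 159, 148], [22, 168, 120], [8, 138, 72], [11, 132, 79]]Traceback (most recent call last):
  File "f.py", line 7, in <module>
    ym=[big((h[...,0]>19)&(h[...,0]<35)&(h[...,1]>170),p) for h,p in zip(H,[(405,250),(318,326)])]
        ~~~^^^^^^^^^^^^^^^^^^^^^^^^^^^^^^^^^^^^^^^^^^^^^^
  File "h.py", line 25, in big
    ys,xs=np.nonzero(l);k=np.argmin((xs-pt[0])**2+(ys-pt[1])**2)
                          ~~~~~~~~~^^^^^^^^^^^^^^^^^^^^^^^^^^^^^
    return _wrapfunc(a, 'argmin', axis=axis, out=out, **kwds)
    return bound(*args, **kwds)
ValueError: attempt to get argmin of an empty sequence
```

```bash
sed -i 's/(h\[...,1\]>170),p) for h,p in zip(H,\[(405,250),(318,326)\])/(h[...,1]>t),p) for h,p,t in zip(H,[(405,250),(318,326)],(170,125))/; s/big(h\[...,2\]<95,p)/big((h[...,2]<95)\&(h[...,0]<18),p)/' f.py; python3 f.py
```

```text
[[23, 201, 202], [22, 208, 156], [16, 164, 163], [11, 183, 71], [13, 166, 46]]
[[22, 155, 127], [23, 159, 148], [22, 168, 120], [8, 138, 72], [11, 132, 79]]
(386, 228, 36, 48) 1197.0
(289, 302, 59, 46) 1865.0
(191, 191, 94, 49) 3166.0
(324, 200, 36, 55) 1420.0
board [536.51787181 119.52544493 -10.59224383] [ 0.1 -1.6  0.7 -1.6  0.5  1.7 -1.3  1.4]
chock [0] (array([ 522.57492688, -171.78034868,  -18.02332431]), np.float64(0.0496031753718853))
chock [1] (array([ 523.51179467, -169.76242675,  -18.90698343]), np.float64(0.028418229892849922))
chock [0, 1] (array([ 523.14954059, -170.99301411,  -19.01630213]), np.float64(0.11104987561702728))
blank [0] (array([577.43280734, 116.47879282, -10.80290988]), np.float64(0.040962569415569305))
blank [1] (array([578.84981622, 117.50071768,  -9.55795131]), np.float64(0.07297535240650177))
blank [0, 1] (array([578.17400138, 117.41602486, -10.19518572]), np.float64(0.12500311434268951))
```

View pics/m.png

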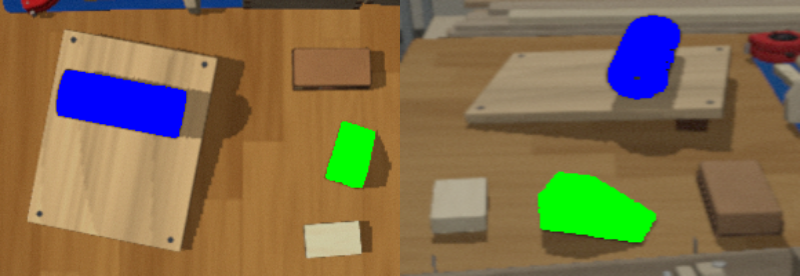

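Both cameras agree. The chock is at (523,-171), yaw -18.5°; the blank at (578,117), yaw -10.4°; the board at (537,119), yaw -10.6°. With the measured yaw 68.9° of the tool's x axis, I turn it by -2.6° and go above the grip.

Emit:
play_rows --motion '[[[0,0,0],[0,0,-2.6]],[[-21.7,20.9,0],[0,0,0]],[[-21.7,20.9,0],[0,0,0]],[[-21.7,20.9,0],[0,0,0]],[[-21.7,20.9,0],[0,0,0]],[[-21.7,20.9,0],[0,0,0]],[[-21.7,20.9,0],[0,0,0]],[[-21.7,20.9,0],[0,0,0]],[[-21.7,20.9,0],[0,0,0]],[[-21.7,20.9,0],[0,0,0]],[[-21.7,20.9,0],[0,0,0]],[[-21.7,20.9,0],[0,0,0]],[[-21.7,20.9,0],[0,0,0]]]' --fingers 85

```text
time_s: 1.48
eef_pos: [344.7, 161.7, 231.5]
ee_rot: [0.0, 0.812, 0.584, 0.0]
force: [-0.1, -1.0, -0.6]
grip_width: 0.996
```

Emit:
play_rows --motion '[[[-21.7,20.9,0],[0,0,0]],[[-21.7,20.9,0],[0,0,0]],[[-21.7,20.9,0],[0,0,0]],[[-21.7,20.9,0],[0,0,0]],[[-21.7,20.9,10],[0,0,0]],[[-21.7,20.9,15],[0,0,0]],[[-21.7,20.9,15],[0,0,0]],[[-21.7,20.9,15],[0,0,0]],[[-21.7,20.9,15],[0,0,0]],[[-21.7,20.9,15],[0,0,0]],[[-21.7,20.9,10],[0,0,0]],[[-21.7,20.9,5],[0,0,0]],[[0,0,0],[0,0,0]],[[0,0,0],[0,0,0]],[[0,0,0],[0,0,0]]]'

```text
time_s: 2.73
eef_pos: [499.1, -163.0, 131.3]
ee_rot: [-0.0, 0.812, 0.584, -0.0]
force: [0.7, 0.6, 0.4]
grip_width: 0.989
```

```bash
cat > w.py <<'E'
from h import *
from rig import ctrl
def wcal():
    s=ctrl.sense(); c=ctrl.get_calibration("wrist")
    w,x,y,z=s["ee_rot"];T=np.eye(4);T[:3,:3]=Ro.from_quat([x,y,z,w]).as_matrix();T[:3,3]=s["eef_pos"]
    M=np.linalg.inv(T@c["tool_from_camera"]);c["R"]=M[:3,:3];c["t"]=M[:3,3]
    return s,T,c,ctrl.capture("wrist")[:,:,::-1].copy()
E
python3 - <<'E'
from w import *
s,T,c,im=wcal();print(s["time_s"],s["eef_pos"],T[:3,:3].round(3))
h=cv2.cvtColor(im,cv2.COLOR_BGR2HSV)
X=CH@rz(-18.5).T+[523,-171,0]
p0=proj(c,X).mean(0);print(p0)
m=big((h[...,0]>19)&(h[...,0]<35)&(h[...,1]>170),p0);print(cv2.boundingRect(m.astype(np.uint8)))
print(fit([c],[m],lambda v:CH@rz(v[2]).T+[v[0],v[1],0],[523,-171,-18.5],[8,8,6]))
cv2.polylines(im,[cv2.convexHull(proj(c,X).astype(np.float32)).astype(int)],True,(0,0,255));
cv2.drawContours(im,cv2.findContours(m.astype(np.uint8),0,2)[0],-1,(0,255,0));cv2.imwrite("pics/w1.png",im)
E
```

```text
2.7333 [ 499.0806157  -163.02432557  131.28404964] [[ 0.318  0.948 -0.   ]
 [ 0.948 -0.318  0.   ]
 [ 0.    -0.001 -1.   ]]
[318.13620305 261.02398996]Traceback (most recent call last):
  File "<stdin>", line 6, in <module>
  File "h.py", line 25, in big
    ys,xs=np.nonzero(l);k=np.argmin((xs-pt[0])**2+(ys-pt[1])**2)
                          ~~~~~~~~~^^^^^^^^^^^^^^^^^^^^^^^^^^^^^
    return _wrapfunc(a, 'argmin', axis=axis, out=out, **kwds)
    return bound(*args, **kwds)
ValueError: attempt to get argmin of an empty sequence
```

Run:
```python
from w import *
s,T,c,im=wcal()
h=cv2.cvtColor(im,cv2.COLOR_BGR2HSV)
X=CH@rz(-18.5).T+[523,-171,0]
p0=proj(c,X).mean(0);print(h[250:310:15,318].tolist())
m=big((h[...,0]>19)&(h[...,0]<35)&(h[...,1]>135),p0);print(cv2.boundingRect(m.astype(np.uint8)))
print(fit([c],[m],lambda v:CH@rz(v[2]).T+[v[0],v[1],0],[523,-171,-18.5],[8,8,6]))
cv2.polylines(im,[cv2.convexHull(proj(c,X).astype(np.float32)).astype(int)],True,(0,0,255));
cv2.drawContours(im,cv2.findContours(m.astype(np.uint8),0,2)[0],-1,(0,255,0));cv2.imwrite("pics/w1.png",im)
```

```text
[[22, 169, 199], [21, 170, 153], [21, 170, 156], [21, 169, 154]]
(286, 213, 67, 91)
(array([ 524.09535972, -170.21602698,  -18.77672076]), np.float64(0.02629341185092926))
```

View pics/w1.png

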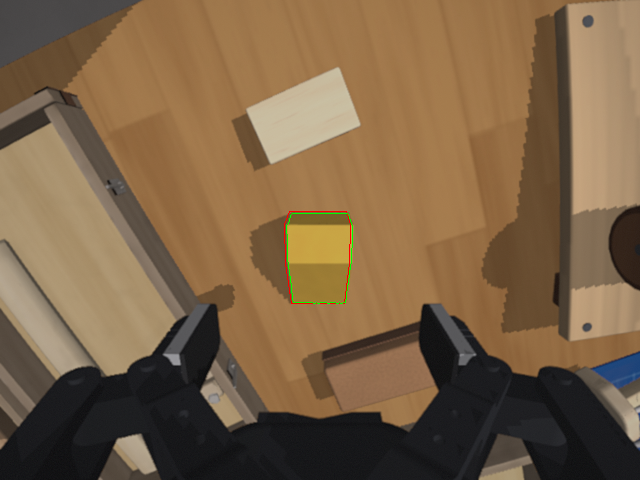

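The wrist fit gives (524,-170), yaw -18.8°, which matches. The picture shows the chock at (320,257) and no block in the fingers' way. Descending and gripping.

Emit:
play_rows --motion '[[[0,0,15],[0,0,0]],[[0,0,20],[0,0,0]],[[0,0,20],[0,0,0]],[[0,0,20],[0,0,0]],[[0,0,15],[0,0,0]],[[0,0,12],[0,0,0]],[[0,0,10],[0,0,0]],[[0,0,7],[0,0,0]],[[0,0,4],[0,0,0]],[[0,0,0],[0,0,0]],[[0,0,0],[0,0,0]]]'

```text
time_s: 3.75
eef_pos: [499.6, -163.5, 8.8]
ee_rot: [0.0, 0.812, 0.584, 0.0]
force: [-0.5, -0.6, 0.7]
grip_width: 1.001
```

Emit:
play_rows --motion '[[[0,0,0],[0,0,0]],[[0,0,0],[0,0,0]],[[0,0,0],[0,0,0]],[[0,0,0],[0,0,0]],[[0,0,0],[0,0,0]],[[0,0,0],[0,0,0]],[[0,0,0],[0,0,0]],[[0,0,0],[0,0,0]],[[0,0,0],[0,0,0]],[[0,0,0],[0,0,0]],[[0,0,0],[0,0,0]],[[0,0,0],[0,0,0]]]' --fingers 30 --squeeze 40

```text
time_s: 4.75
eef_pos: [499.6, -163.7, 8.8]
ee_rot: [0.0, 0.812, 0.584, 0.0]
force: [-0.4, -0.5, 6.0]
grip_width: 0.533
```

Gripped at 45.5 mm. Now I lift and turn it to the board's yaw and slope, then work out the approach.

Emit:
play_rows --motion '[[[0,0,-8],[0,0,0]],[[0,0,-20],[0,0,0]],[[0,0,-25],[0,0,0]],[[0,0,-25],[0,0,0]],[[0,0,-25],[0,0,0]],[[0,0,-20],[0,0,0]],[[0,0,-7],[0,0,-4]],[[0,0,0],[0,0,-4.1]],[[0,0,0],[-3,0,0]],[[0,0,0],[-3,0,0]],[[0,0,0],[0,0,0]],[[0,0,0],[0,0,0]],[[0,0,0],[0,0,0]]]'

```text
time_s: 5.83
eef_pos: [499.4, -163.6, 138.5]
ee_rot: [0.04, 0.767, 0.639, 0.033]
force: [0.8, -0.2, -0.9]
grip_width: 0.533
```

```bash
cat > g.py <<'E'
from w import *
yb=-10.4;e=rz(yb)[:,0];a=np.radians(6);u=np.cos(a)*e+[0,0,np.sin(a)];n=-np.sin(a)*e+[0,0,np.cos(a)];l=rz(yb)[:,1]
bl=np.array([578,116.5,0]); 
Rb=np.c_[l,u,-n]  # target tool axes
bo=np.array([536.5,119.5])
bl[2]=28+((bl[:2]-bo)@e[:2]+30*np.sin(a))*np.tan(a)+30*np.cos(a)   # centre height
def target(gap,h,off=-25.1,zt=8.8):
    return bl-30*n-(55+gap)*u+off*u+(zt+h)*n
E
cat > d.py <<'E'
from g import *
import sys
s=ctrl.sense();w,x,y,z=s["ee_rot"];R=Ro.from_quat([x,y,z,w]).as_matrix();p=s["eef_pos"]
print(s["time_s"],p,s["force"],s["grip_width"],"blank",bl)
print("rotvec deg",Ro.from_matrix(R.T@Rb).as_rotvec(degrees=True).round(2))
for g,h in((30,60),(25,6),(25,1),(0,0)):
    t=target(g,h);print(g,h,t.round(1),"tool shift",(R.T@(t-p)).round(1))
E
python3 d.py
```

```text
5.8333 [ 499.44983108 -163.62800909  138.53630137] [ 0.76416673 -0.17871197 -0.85143047] 0.5327093610070932 blank [578.         116.5         62.51233575]
rotvec deg [-0.06  0.01 -0.04]
30 60 [466.3 137.   89.6] tool shift [289.7 -91.6  39.6]
25 6 [476.8 135.1  36.4] tool shift [289.7 -86.6  93.6]
25 1 [477.3 135.   31.4] tool shift [289.7 -86.6  98.6]
0 0 [501.8 130.5  33.1] tool shift [289.7 -61.6  99.6]
```

Emit:
play_rows --motion '[[[10,-6,0],[0,0,0]],[[20,-8,0],[0,0,0]],[[22,-8,0],[0,0,0]],[[22,-8,0],[0,0,0]],[[22,-8,0],[0,0,0]],[[22,-8,0],[0,0,0]],[[22,-8,0],[0,0,0]],[[22,-8,0],[0,0,0]],[[22,-8,0],[0,0,0]],[[22,-8,0],[0,0,0]],[[22,-8,4],[0,0,0]],[[22,-5.6,8],[0,0,0]],[[20,0,9],[0,0,0]],[[13,0,9],[0,0,0]],[[6.7,0,9.6],[0,0,0]],[[0,0,0],[0,0,0]],[[0,0,0],[0,0,0]],[[0,0,0],[0,0,0]]]'

```text
time_s: 7.33
eef_pos: [466.3, 136.6, 89.6]
ee_rot: [0.04, 0.768, 0.639, 0.033]
force: [-0.6, 0.2, -0.4]
grip_width: 0.53
```

```bash
python3 d.py
python3 - <<'E'
from g import *
C=[ctrl.get_calibration(n) for n in("top","side")]
s,T,c,im=wcal()
def draw(c,im):
    Rc=np.c_[u,l,n]; 
    O=T[:3,3]-T[:3,:3]@np.array([0,-25.1,-8.8])
    X=O+CH@np.c_[T[:3,1],T[:3,0],-T[:3,2]].T
    Y=bl+CY@Rc.T
    for P in(X,Y): cv2.polylines(im,[cv2.convexHull(proj(c,P).astype(np.float32)).astype(int)],True,(0,0,255))
draw(c,im)
i2=ctrl.capture("side")[:,:,::-1].copy();draw(C[1],i2)
cv2.imwrite("pics/w2.png",np.hstack([cv2.resize(im,(400,300)),cv2.resize(i2[130:310,220:460],(400,300))]))
E
```

```text
7.3333 [466.29948914 136.63232569  89.6466227 ] [-0.57507233  0.19733801 -0.43737619] 0.5295964621812256 blank [578.         116.5         62.51233575]
rotvec deg [ 0.01  0.02 -0.06]
30 60 [466.3 137.   89.6] tool shift [ 0.4 -0.1  0. ]
25 6 [476.8 135.1  36.4] tool shift [ 0.4  4.9 54.1]
25 1 [477.3 135.   31.4] tool shift [ 0.4  4.9 59.1]
0 0 [501.8 130.5  33.1] tool shift [ 0.4 29.9 60.1]
```

View pics/w2.png

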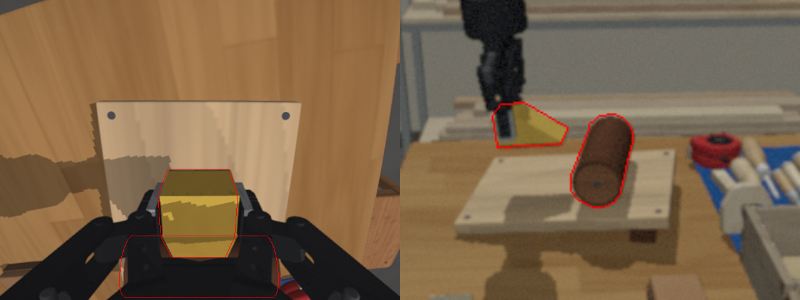

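The predicted outlines match the chock and the blank in both pictures, and the board is square to the tool. Lowering to about 4 mm above the board, then feeling for it.

Emit:
play_rows --motion '[[[0.4,5,8],[0,0,0]],[[0,0,12],[0,0,0]],[[0,0,12],[0,0,0]],[[0,0,10],[0,0,0]],[[0,0,7],[0,0,0]],[[0,0,4],[0,0,0]],[[0,0,3],[0,0,0]],[[0,0,0],[0,0,0]],[[0,0,0],[0,0,0]],[[0,0,0],[0,0,0]]]'

```text
time_s: 8.27
eef_pos: [477.2, 135.6, 34.6]
ee_rot: [0.04, 0.767, 0.639, 0.034]
force: [0.5, 0.1, -1.5]
grip_width: 0.534
```

Emit:
play_rows --motion '[[[0,0,1],[0,0,0]],[[0,0,1],[0,0,0]],[[0,0,0.5],[0,0,0]],[[0,0,0],[0,0,0]],[[0,0,0],[0,0,0]]]'

```text
time_s: 8.68
eef_pos: [477.2, 135.5, 31.7]
ee_rot: [0.04, 0.767, 0.639, 0.033]
force: [0.1, -0.8, -1.2]
grip_width: 0.53
```

Emit:
play_rows --motion '[[[0,0,0.5],[0,0,0]],[[0,0,0.5],[0,0,0]],[[0,0,0],[0,0,0]],[[0,0,0],[0,0,0]]]'

```text
time_s: 9.02
eef_pos: [477.3, 135.5, 30.6]
ee_rot: [0.04, 0.767, 0.639, 0.033]
force: [0.1, -0.2, -0.7]
grip_width: 0.53
```

Emit:
play_rows --motion '[[[0,0,0.5],[0,0,0]],[[0,0,0.5],[0,0,0]],[[0,0,0],[0,0,0]],[[0,0,0],[0,0,0]]]'

```text
time_s: 9.35
eef_pos: [477.4, 135.5, 30.3]
ee_rot: [0.04, 0.767, 0.639, 0.033]
force: [-4.5, -0.4, 9.7]
grip_width: 0.532
```

Emit:
play_rows --motion '[[[0,0,0.5],[0,0,0]],[[0,0,0.3],[0,0,0]],[[0,0,0],[0,0,0]],[[0,0,0],[0,0,0]]]'

```text
time_s: 9.68
eef_pos: [477.5, 135.5, 30.3]
ee_rot: [0.04, 0.767, 0.639, 0.034]
force: [-8.9, -1.0, 19.5]
grip_width: 0.53
```

Contact with the board at TCP z 30.3. I back off to a light touch and slide uphill in small steps.

Emit:
play_rows --motion '[[[0,0,-0.6],[0,0,0]],[[0,0,-0.7],[0,0,0]],[[0,2,0],[0,0,0]],[[0,2,0],[0,0,0]],[[0,2,0],[0,0,0]],[[0,2,0],[0,0,0]],[[0,2,0],[0,0,0]],[[0,2,0],[0,0,0]],[[0,2,0],[0,0,0]],[[0,2,0],[0,0,0]],[[0,1,0],[0,0,0]],[[0,1,0],[0,0,0]],[[0,0,0],[0,0,0]],[[0,0,0],[0,0,0]]]'

```text
time_s: 10.85
eef_pos: [494.8, 132.4, 32.2]
ee_rot: [0.04, 0.767, 0.639, 0.033]
force: [-3.4, 0.3, 6.0]
grip_width: 0.538
```

```bash
python3 d.py
cat > v.py <<'E'
from g import *
import sys
C=[ctrl.get_calibration(n) for n in("top","side")]
i2=ctrl.capture("side")[:,:,::-1].copy();i1=ctrl.capture("top")[:,:,::-1].copy()
Y=bl+CY@np.c_[u,l,n].T
H=cv2.cvtColor(i2,cv2.COLOR_BGR2HSV)
m=big((H[...,2]<95)&(H[...,0]<18)&(np.arange(640)>310)&(np.arange(480)[:,None]>196),(342,226));print(cv2.boundingRect(m.astype(np.uint8)),m.sum())
for i,c in((i1,C[0]),(i2,C[1])): cv2.polylines(i,[cv2.convexHull(proj(c,Y).astype(np.float32)).astype(int)],True,(0,0,255))
cv2.imwrite(sys.argv[1],np.hstack([cv2.resize(i1[150:330,150:330],(400,400),interpolation=2),cv2.resize(i2[170:290,260:380],(400,400),interpolation=2)]))
E
python3 v.py pics/v1.png
```

```text
10.85 [494.83292181 132.36950296  32.18187396] [-3.44819111  0.32976829  5.99562986] 0.5380993530274941 blank [578.         116.5         62.51233575]
rotvec deg [-0.05  0.01 -0.03]
30 60 [466.3 137.   89.6] tool shift [ -0.6 -22.8 -60.1]
25 6 [476.8 135.1  36.4] tool shift [ -0.6 -17.7  -6.1]
25 1 [477.3 135.   31.4] tool shift [ -0.6 -17.7  -1.1]
0 0 [501.8 130.5  33.1] tool shift [-0.6  7.3 -0.1]
(324, 200, 36, 54) 1416.0
```

View pics/v1.png

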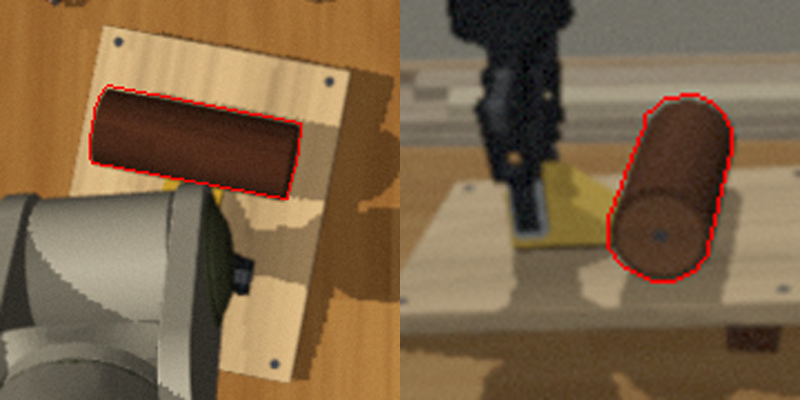

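The blank hasn't moved and the estimated gap is 7 mm. I lighten the contact and creep in.

Emit:
play_rows --motion '[[[0,0,-0.4],[0,0,0]],[[0,0.6,0],[0,0,0]],[[0,0.6,0],[0,0,0]],[[0,0.6,0],[0,0,0]],[[0,0.6,0],[0,0,0]],[[0,0.6,0],[0,0,0]],[[0,0.5,0],[0,0,0]],[[0,0.5,0],[0,0,0]],[[0,0.5,0],[0,0,0]],[[0,0.5,0],[0,0,0]],[[0,0.5,0],[0,0,0]],[[0,0.5,0],[0,0,0]],[[0,0.5,0],[0,0,0]],[[0,0,0],[0,0,0]],[[0,0,0],[0,0,0]]]'

```text
time_s: 12.2
eef_pos: [501.3, 131.1, 33.1]
ee_rot: [0.04, 0.767, 0.639, 0.033]
force: [-0.4, 0.1, -2.0]
grip_width: 0.535
```

```bash
python3 d.py; python3 v.py pics/v2.png
```

```text
12.2 [501.34849811 131.10053106  33.13621865] [-0.36421228  0.08559837 -2.03643932] 0.5346897403349881 blank [578.         116.5         62.51233575]
rotvec deg [-0.    0.   -0.03]
30 60 [466.3 137.   89.6] tool shift [ -0.5 -29.4 -59.9]
25 6 [476.8 135.1  36.4] tool shift [ -0.5 -24.4  -5.9]
25 1 [477.3 135.   31.4] tool shift [ -0.5 -24.4  -0.9]
0 0 [501.8 130.5  33.1] tool shift [-0.5  0.6  0.1]
(324, 200, 36, 54) 1407.0
```

Emit:
play_rows --motion '[[[0,0.4,0],[0,0,0]],[[0,0.4,0],[0,0,0]],[[0,0.4,0],[0,0,0]],[[0,0.4,0],[0,0,0]],[[0,0.4,0],[0,0,0]],[[0,0.4,0],[0,0,0]],[[0,0.4,0],[0,0,0]],[[0,0.4,0],[0,0,0]],[[0,0,0],[0,0,0]],[[0,0,0],[0,0,0]]]'

```text
time_s: 13.13
eef_pos: [504.6, 130.5, 33.5]
ee_rot: [0.04, 0.767, 0.639, 0.034]
force: [-0.1, 0.7, -2.9]
grip_width: 0.535
```

```bash
python3 d.py; python3 v.py pics/v3.png
```

```text
13.1333 [504.64202863 130.48274482  33.50077807] [-0.09254203  0.69052282 -2.9164629 ] 0.5346852182031187 blank [578.         116.5         62.51233575]
rotvec deg [ 0.02  0.   -0.03]
30 60 [466.3 137.   89.6] tool shift [ -0.5 -32.8 -59.9]
25 6 [476.8 135.1  36.4] tool shift [ -0.5 -27.8  -5.9]
25 1 [477.3 135.   31.4] tool shift [ -0.5 -27.8  -0.9]
0 0 [501.8 130.5  33.1] tool shift [-0.5 -2.8  0.2]
(325, 200, 36, 54) 1406.0
```

View pics/v3.png

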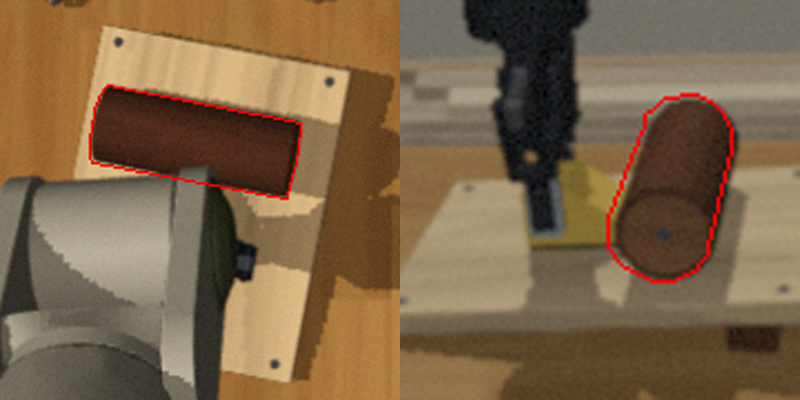

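The side view shows the blank's left edge just leaving its original outline, so the chock is in contact and has moved the blank by about 2 mm. I push slightly more, seat the chock on the board, and measure before release.

Emit:
play_rows --motion '[[[0,0.4,0],[0,0,0]],[[0,0.4,0],[0,0,0]],[[0,0.4,0.2],[0,0,0]],[[0,0,0.3],[0,0,0]],[[0,0,0],[0,0,0]],[[0,0,0],[0,0,0]],[[0,0,0],[0,0,0]]]'

```text
time_s: 13.82
eef_pos: [505.7, 130.3, 33.4]
ee_rot: [0.04, 0.767, 0.639, 0.034]
force: [-4.7, 0.3, 5.2]
grip_width: 0.534
```

```bash
cat > b.py <<'E'
from g import *
C=ctrl.get_calibration("side")
for im in (cv2.imread("pics/side0.png"),ctrl.capture("side")[:,:,::-1].copy()):
    H=cv2.cvtColor(im,cv2.COLOR_BGR2HSV)
    m=big((H[...,2]<95)&(H[...,0]<18)&(np.arange(640)>310)&(np.arange(480)[:,None]>196),(342,226))
    print(fit([C],[m],lambda v:CY@rz(v[2]).T+[v[0],v[1],62.5+.105*(v[0]-578)],[578,117,-10.4],[5,5,5]))
E
python3 b.py; python3 d.py|head -1
```

```text
(array([579.10653961, 116.69905956,  -9.78459997]), np.float64(0.07420774549245834))
(array([582.7083337 , 116.88094566, -10.33195618]), np.float64(0.0786561593413353))
13.8667 [505.75844915 130.31406738  33.3824344 ] [-3.12057129 -0.78024791  5.11538456] 0.5327418729769015 blank [578.         116.5         62.51233575]
```

The blank has moved 3.6 mm uphill, still square, so it was pushed. Now I release and retreat straight back along the tool.

Emit:
play_rows --motion '[[[0,0,0],[0,0,0]],[[0,0,0],[0,0,0]],[[0,0,0],[0,0,0]],[[0,0,0],[0,0,0]],[[0,0,0],[0,0,0]],[[0,0,0],[0,0,0]],[[0,0,0],[0,0,0]],[[0,0,0],[0,0,0]]]' --fingers 72

```text
time_s: 14.53
eef_pos: [505.7, 130.3, 33.1]
ee_rot: [0.04, 0.767, 0.639, 0.034]
force: [-0.6, -0.1, 0.4]
grip_width: 0.842
```

Emit:
play_rows --motion '[[[0,0,-5],[0,0,0]],[[0,0,-10],[0,0,0]],[[0,0,-15],[0,0,0]],[[0,0,-20],[0,0,0]],[[0,0,-25],[0,0,0]],[[0,-15,-25],[0,0,0]],[[0,-25,-20],[0,0,0]],[[0,-25,-10],[0,0,0]],[[0,-25,0],[0,0,0]],[[0,-10,0],[0,0,0]],[[0,0,0],[0,0,0]],[[0,0,0],[0,0,0]],[[0,0,0],[0,0,0]]]'

```text
time_s: 15.62
eef_pos: [395.7, 150.6, 152.2]
ee_rot: [0.04, 0.767, 0.639, 0.034]
force: [0.2, 0.0, -0.0]
grip_width: 0.843
```

```bash
python3 b.py|tail -1
python3 - <<'E'
from g import *
s,T,c,im=wcal();print(s["time_s"])
cs=ctrl.get_calibration("side")
i2=ctrl.capture("side")[:,:,::-1].copy()
ms=[]
Rc=np.c_[u,l,n]
pose=lambda v:CH@(rz(v[2])@Rc).T+[v[0],v[1],28+((v[0]-bo[0])*e[0]+(v[1]-bo[1])*e[1])*np.tan(a)]
for i,k,t in((im,c,130),(i2,cs,115)):
    H=cv2.cvtColor(i,cv2.COLOR_BGR2HSV);p0=proj(k,pose([528,125,0])).mean(0)
    m=big((H[...,0]>19)&(H[...,0]<35)&(H[...,1]>t),p0);print(p0,cv2.boundingRect(m.astype(np.uint8)),m.sum());ms.append(m)
v,f=fit([c],ms[:1],pose,[529,124,0],[6,6,4]);print("chock",v,f)
b=bl+3.6*u; O=pose(v).mean(0)*0+[v[0],v[1],28+((v[0]-bo[0])*e[0]+(v[1]-bo[1])*e[1])*np.tan(a)]
print("blank in chock",(rz(v[2])@Rc).T@(b-O))
for i,k in((im,c),(i2,cs)):
  for P in(pose(v),b+CY@Rc.T): cv2.polylines(i,[cv2.convexHull(proj(k,P).astype(np.float32)).astype(int)],True,(0,0,255))
cv2.imwrite("pics/end.png",np.hstack([cv2.resize(im,(400,300)),cv2.resize(i2[170:290,240:400],(400,300))]))
E
```

```text
(array([582.53419562, 118.04161973, -10.15985769]), np.float64(0.07530918717384338))
15.6667
[316.96990372 358.12100171] (291, 318, 57, 71) 3832.0
[315.80897785 232.24716744] (297, 218, 31, 27) 688.0
chock [ 5.33328086e+02  1.26020897e+02 -3.13804441e-01] 0.05460594967007637
blank in chock [52.66769007 -1.03066175 29.99933275]
```

View pics/end.png

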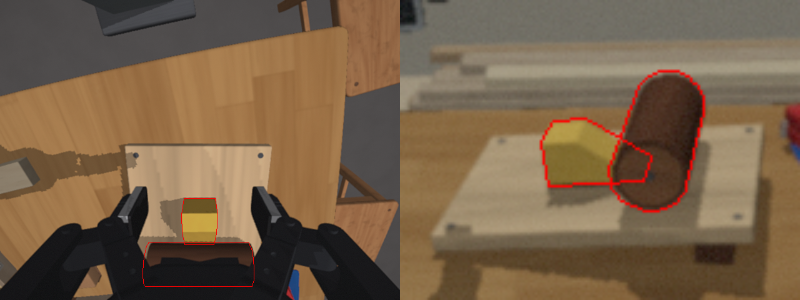

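The chock is flat and square against the blank's middle, and the blank is steady. Handing in.

```bash
python3 -c "
from rig import ctrl
print(ctrl.finish_job())"
```

```text
the job is handed in; nothing more can be done
None
```

I set the yellow chock flat on the board below the blank, with its thin edge uphill. I pushed it gently until it touched the blank, released it, backed the arm away and handed the job in. The robot's clock read 15.7 s; no verdict was reported.

**Last checks:**
- **Chock position:** the wrist camera puts the blank's centre 53 mm uphill of the chock's origin, about 1 mm off the middle, and square within 1°. The arm's own position gives about 55 mm. The 2 mm disagreement is within calibration error, and the blank hid part of the chock in that picture.
- **Blank:** it moved about 3.6 mm uphill (35 mm is allowed). It was in the same place, within fit error, before and after the release.
- **Contact:** the push is too light to read clearly on the wrist force, so I judged it from the blank's movement in the side camera.

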